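Turn the sample vial to the scanner and slide its carriage into the detent

ROBOT

A 6-joint arm with a two-finger parallel gripper is mounted at the origin on the work surface. World frame = base frame: x ahead of the robot, y to its left, z up, the work surface at z = 0. Lengths are in m, angles in degrees, forces in N, time in s.
With the tool pointing down it reaches from about 0.275 to 0.75 m from the base axis. Payload 10.2 kg.
Tool frame: the origin (TCP) lies where the fingers leave the gripper's body, on its centre line; the fingertips stand 73 mm ahead of it and the grasp point (between the pads) lies 54 mm ahead of it (manip.grasp_offset is the distance from the TCP to the grasp point, in m); z points along the fingers, y is the line along which they close (so a half turn about z gives the same grasp; the last joint's range is limited). The gripper opens to 85 mm and grips with 20 to 120 N. Pads are 22 mm wide; open, the fingers measure 114 mm over their backs; the gripper's body (76 mm by 85 mm) begins 54 mm behind the grasp point. The pads swing forward as they close: fully open they stand 13 mm farther back than shut.
Start: joints at [-76.226, 17.928, 85.812, -0, 76.261, -12.8], TCP at [0.235, -0.47, 0.304] pointing down, gripper open.
Joint ranges: [-168.41, 168.41], [-55.51, 124.54], [10.69, 146.95], [-70.63, 250.63], [1, 178], [-165.06, 165.06]. Speed limits (degrees/s): [136.94, 136.94, 172.46, 180, 180, 180].

INTERFACE

Orientations are given as a 3x3 rotation matrix whose columns are the frame's x, y, z axes.
In Python, from station import monitor, imaging, manip, spotter gives the robot as it stands. The module is installed in compiled form; this text tells all that it offers.
- The arm moves only by the shell command python3 -m handwheel 'ROWS'. ROWS is JSON, a list of rows, each a list of 5 numbers: the shift along the tool's x, y, z in units of 50 mm (1.0 is 50 mm), then the turn about the tool's z in units of 5 degrees (1.0 is 5 degrees), then the gripper's target within -1 to 1 (shut at 1, half-way at 0, fully open at -1). In form: [[tx, ty, tz, spin, fingers], ...]. A call has 1 to 20 rows; each row is the pose to reach, as a shift and turn from the pose commanded when the call began, along the tool's axes at that moment; what a row does not reach only later rows make up. A row lasts 1/10 s, in which the tool goes at most 50 mm and 8.59 degrees, less where a joint would pass 70% of its speed; a pose out of reach is approached as far as the arm can. A call with a gripper value outside its range is refused whole. The fingers move at their own pace and stop on an object; the grip force is fixed at half the most. Time passes only in rows, so rows that repeat a pose let the fingers close. It gives the time, the measured TCP pose, the force, the opening and the grip force at its end, in the units of the state.
- monitor.state(): the state, without advancing time (a new reading comes with each control period).
- imaging.capture(name): name is "scene" or "side" or "wrist"; returns a dict with "pixels" (384x512x3 uint8, red, green, blue), "depth" (384x512 float32, m along the optical axis (not along the pixel's ray), 0 where there is no reading), "intrinsics" (3x3 intrinsics, pixels), "k1" (the pictures are not rectified: a ray, as slopes to the right and down, at radius r is drawn at 1 + k1 r^2 times it, then the intrinsics apply), "extrinsics" (4x4, takes a point from camera to world coordinates). Camera axes: x right, y up, looking along -z (the intrinsics and any distortion apply to the point x, -y, -z); pixel columns grow to the right and rows downward; lengths in m; the calibration is good to about 2 mm. A picture is of the moment at which its call begins.
- manip.sign_off(): hands the job in; it is judged then, once.
Trained networks look in a picture, given as the dict that the camera call returned (one of the last four; its "shot" number tells which), for a name from the list of things; names that differ only in an ending like _2 or _b are one class to them, and where a whole thing is asked for, a point or a joint stands for the part that bears it (a point fixed in the world has none). Each returns a list of dicts, best first, with "p" (0 to 1); they miss things now and then, are a little off and sometimes report something else, mostly with a low value. They report only what shows in the picture. A call takes as long as a camera call. They do not tell look-alikes from the thing itself.
- spotter.look_for(picture, label): "bbox" ([left, top, right, bottom] in pixels, round what is visible of it).
The state is a dict: "t": time; "joint_pos": joint angles; "dq": joint speeds; "tau": joint torques, N m; "position": TCP position; "ee_rot": TCP orientation; "contact_force": force on the tool from outside, world axes, zero at the start; "ft_torque": the same for the moment, N m; "opening": finger opening in m; "finger_force": force on a finger pad.
Only numpy, scipy, OpenCV 4.12 (cv2) and the standard library are available. Lean on these libraries where they do the work, as an engineer would, in place of code of your own. Each camera call takes 0.05 s, during which the arm holds its last target. There are 200 camera calls.

TASK

First turn the amber vial in its pocket on the rail carriage until its paper label squarely faces the scanner's side of the rail, leaving it seated. Then take the carriage by its black knob and slide it along the rail towards the scanner until you feel its ball click into the notch in front of the scanner window, and finish there, still gripping the knob with the carriage held in the notch. Leave the flask, the beaker and the reagent bottle standing where they are.

Things in the scene. Friction and masses are not known exactly. Their poses are not given: they have to be found in the camera images.
- rail: Aluminium rail fixed on the bench, 500 mm long, 44 mm wide, 19 mm high, with a 60 mm wide, 24 mm high black stop block at each end. Origin: middle of its underside, at bench height. Its own y runs along the rail; the carriage slides towards +y to reach the scanner. Its own x points across the rail, to the side on which the scanner stands.
- carriage: Aluminium carriage on the rail, axes parallel to the rail's. Origin: on the rail's centre line at bench height, straight under the pocket's centre. Plate 60 mm wide (x), 145 mm long (from y = -115 to +30 mm), top 36 mm above the bench. It only slides along y, with about 1 N of friction, and stays where left. A spring-loaded ball sticks out 4 mm from its +x side at y = 0, 28 mm up.
- pocket (a point): Centre of the vial's pocket floor on the carriage plate, 36 mm above the bench. The pocket is an upright black collar, 31 mm inside and 43 mm outside diameter, 14 mm high.
- knob (a point): Middle of the carriage's upright round black knob, 22 mm in diameter, from 42 to 80 mm above the bench (this point is 61 mm up), 90 mm from the pocket's centre on the carriage's -y side. To be gripped from above.
- scanner: White scanner block fixed beside the rail on its +x side, at a different place along it each time; axes parallel to the rail's. Its origin is not in the block but on the rail's centre line at bench height, opposite the window's middle: in the notch, the carriage's origin coincides with it. Block from 37 to 132 mm along +x, 64 mm wide along y, 102 mm high; dark window on its -x face, 72 mm up.
- notch (a point): The notch between two upright ridges 11 mm apart at the scanner's foot, 36 mm along +x from the scanner's origin, 28 mm up. Sliding in, the ball meets a ridge 11 mm before the notch, resists by up to 6 N, crests it 5.5 mm before the notch and is then pulled in; the second ridge beyond resists likewise. Left free within 4 mm of the notch, the carriage centres itself to 1 mm.
- vial: Amber glass sample vial, loose, standing in the carriage's pocket with about 1.5 mm of play all round. 28 mm diameter, 85 mm high, 60 g or so; the black cap is 30 mm in diameter and is the top 19 mm. Origin: centre of its underside, which rests 36 mm above the bench, so that the cap spans 102 to 121 mm above the bench. Its own z is up; its own +x points out through the middle of the label.
- label (a point): Middle of the white paper label on the vial's side, 14 mm from the vial's axis along its own +x and 38 mm above its underside. A 6 mm wide paper strip runs from the label up over the cap to the middle of its top, so that seen from above it points to the label's side.
- flask: Bystander: glass conical flask with a stopper, 64 mm wide, 116 mm high. Origin: centre of its underside.
- beaker: Bystander: white open beaker, 52 mm wide, 60 mm high. Origin: centre of its underside.
- reagent: Bystander: amber reagent bottle with a black cap, 48 mm wide, 100 mm high. Origin: centre of its underside.
Things that resemble listed ones, but are neither listed nor needed, are in the scene too. What is shaped like the vial but green or pink is not meant.

How it is judged:
By the outcome, as a careful person would: the job done as asked, in the order asked, and still so for the second after the job is handed in, while the arm keeps its last pose, push and grip.
It also fails if it takes over 64 s, if anything falls off the work surface, if the arm or the gripper's body presses on something with over 40 N, if the wrist force passes 120 N, or if a joint passes its speed limit or range.

## Working session

There is one attempt and no reset: what is moved stays moved. The work goes in short steps, Python scripts to look and compute and a shell command to move; the robot and the scene stay as the last step left them, time stands still between calls to the robot, and variables do not carry over. Pictures are saved under pics/ and viewed, at most 10 in all, crops included, and the job is handed in when it is done.

```bash
mkdir -p pics
cat > h.py <<'E'
import numpy as np, cv2
from station import monitor, imaging, manip, spotter
def cap(n,save=None):
    p=imaging.capture(n)
    if save: cv2.imwrite(save,cv2.cvtColor(p["pixels"],cv2.COLOR_RGB2BGR))
    return p
def world(p,u,v,z=None):
    """pixel arrays -> world, by depth or by the plane at height z"""
    u=np.atleast_1d(u).astype(float);v=np.atleast_1d(v).astype(float)
    K=p["intrinsics"];E=p["extrinsics"]
    s=cv2.undistortPoints(np.stack([u,v],1)[:,None],K,np.array([p["k1"],0,0,0.]))[:,0]
    d=np.stack([s[:,0],-s[:,1],-np.ones(len(u))],1)@E[:3,:3].T
    if z is None: t=p["depth"][v.astype(int),u.astype(int)]
    else: t=(z-E[2,3])/d[:,2]
    return E[:3,3]+d*np.asarray(t)[:,None]
E
python3 - <<'E'
from h import *
np.set_printoptions(precision=4,suppress=True)
for n in("scene","side","wrist"):
    p=cap(n,f"pics/{n}0.png")
    print(n,p["extrinsics"][:3,3])
    for l in("rail","carriage","knob","scanner","vial","pocket","flask","beaker","reagent"):
        for r in spotter.look_for(p,l)[:3]:
            b=r["bbox"];c=((b[0]+b[2])/2,(b[1]+b[3])/2)
            print(l,round(r["p"],2),np.round(b),world(p,*c)[0])
s=monitor.state();print(s["t"],s["ee_rot"],s["position"])
a,b,c=[cv2.imread(f"pics/{n}0.png") for n in("scene","side","wrist")]
E
```

```text
scene [1.0442 0.5138 0.6655]
rail 0.79 [208. 166. 404. 251.] [1.0442 0.5138 0.6655]
carriage 0.62 [221. 163. 283. 202.] [ 0.5717 -0.0754  0.0372]
knob 0.74 [223. 159. 284. 202.] [ 0.5636 -0.079   0.0354]
knob 0.42 [211. 168. 403. 253.] [0.5253 0.0764 0.0179]
scanner 0.76 [313. 203. 360. 270.] [0.5944 0.2191 0.0939]
vial 0.78 [180. 163. 194. 196.] [ 0.7008 -0.1747  0.0534]
vial 0.68 [256. 154. 274. 187.] [ 0.5675 -0.0301  0.0991]
vial 0.65 [180. 145. 192. 162.] [ 0.6559 -0.247   0.0746]
pocket 0.6 [222. 164. 283. 200.] [ 0.5707 -0.0737  0.038 ]
pocket 0.25 [211. 165. 405. 252.] [0.5183 0.0722 0.016 ]
flask 0.63 [218. 194. 246. 243.] [0.7027 0.0146 0.0602]
beaker 0.78 [312. 149. 329. 179.] [ 0.3964 -0.002   0.05  ]
reagent 0.62 [365. 165. 389. 201.] [0.3657 0.1554 0.0678]
side [0.2501 0.6332 0.5637]
rail 0.74 [226. 176. 286. 377.] [0.4994 0.1252 0.0214]
carriage 0.66 [250. 174. 289. 228.] [ 0.5475 -0.0244  0.0743]
knob 0.92 [252. 168. 285. 226.] [ 0.5507 -0.0254  0.0817]
scanner 0.7 [185. 168. 214. 225.] [0.6859 0.0111 0.061 ]
scanner 0.57 [162. 239. 238. 319.] [0.546  0.2244 0.0786]
vial 0.84 [262. 176. 278. 210.] [ 0.5459 -0.0222  0.0948]
vial 0.79 [266. 132. 276. 168.] [ 0.6523 -0.2539  0.0538]
vial 0.67 [240. 142. 250. 179.] [ 0.6859 -0.18    0.0505]
pocket 0.93 [254. 167. 289. 227.] [ 0.5441 -0.0285  0.0814]
pocket 0.49 [264. 170. 275. 214.] [ 0.5479 -0.0252  0.0941]
flask 0.85 [185. 166. 215. 223.] [0.6857 0.0103 0.0649]
flask 0.51 [162. 241. 242. 318.] [0.5429 0.2233 0.0783]
beaker 0.97 [337. 224. 367. 264.] [ 0.3701 -0.0002  0.0523]
reagent 0.59 [323. 277. 358. 334.] [0.3408 0.1627 0.0667]
wrist [ 0.3067 -0.4327  0.3735]
1.5 [[ 0.8944  0.4474  0.    ]
 [ 0.4474 -0.8944  0.    ]
 [ 0.     -0.     -1.    ]] [ 0.2349 -0.4695  0.3039]
```

View pics/scene0.png

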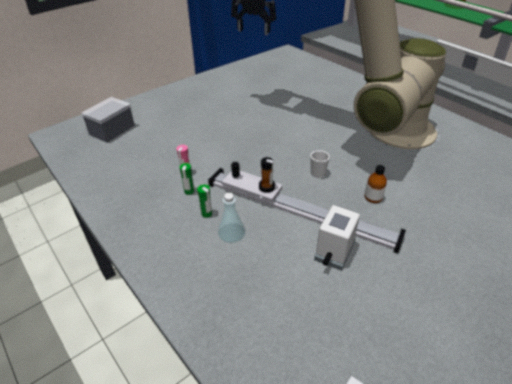

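View pics/side0.png

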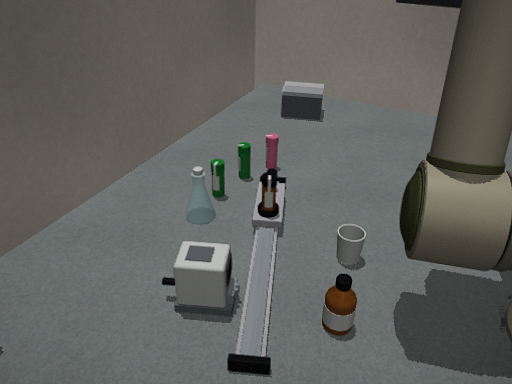

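The rail runs from (212,178) to (402,240) in the scene view. The scanner is at (338,235), on the world +x side. The vial sits on the carriage at (267,172), with its label facing roughly the side camera. The green and pink vials stand off to one side.

Run:
```python
from h import *
np.set_printoptions(precision=4,suppress=True)
vv,uu=np.mgrid[0:384,0:512]; m={}
for n in("scene","side"):
    p=cap(n); w=world(p,uu.ravel(),vv.ravel()); c=p["pixels"].reshape(-1,3).astype(int)
    ok=(p["depth"].ravel()>0)&(w[:,0]>.38)&(w[:,0]<.66)&(w[:,1]>-.17)&(w[:,1]<.4)
    def fit(lo,hi,extra=True):
        q=w[ok&(w[:,2]>lo)&(w[:,2]<hi)&extra]
        l=cv2.fitLine(q[:,:2].astype(np.float32),cv2.DIST_HUBER,0,.01,.01).ravel()
        return q,l
    for lo,hi in((.014,.024),(.030,.041)):
        bright=c.min(1)>110
        q,l=fit(lo,hi,bright); print(n,lo,len(q),l,np.degrees(np.arctan2(l[1],l[0])),q.min(0),q.max(0))
    q=w[ok&(w[:,2]>.085)&(w[:,2]<.13)&(w[:,1]<.06)&(abs(w[:,0]-.56)<.05)]; print("vial",len(q),np.median(q,0),q.min(0),q.max(0))
    q=w[ok&(w[:,2]>.095)&(w[:,2]<.11)&(w[:,1]>.1)]; print("scanner top",len(q),cv2.minAreaRect(q[:,:2].astype(np.float32)))
```

```text
scene 0.014 1122 [ 0.3518 -0.9361  0.4862  0.1612] -69.399765 [ 0.3887 -0.1699  0.014 ] [0.63   0.2786 0.024 ]
scene 0.03 767 [ 0.0258  0.9997  0.5845 -0.0262] 88.52366 [ 0.3804 -0.1498  0.03  ] [0.6269 0.2395 0.0409]
vial 222 [ 0.5628 -0.0299  0.113 ] [ 0.5423 -0.0527  0.0852] [ 0.5735 -0.0211  0.1249]
scanner top 885 ((0.5613322257995605, 0.19677135348320007), (0.0800161361694336, 0.06491974741220474), 21.377765655517578)
side 0.014 2494 [ 0.3643 -0.9313  0.482   0.1494] -68.63268 [ 0.42   -0.0131  0.014 ] [0.5618 0.2735 0.0239]
side 0.03 509 [ 0.1853 -0.9827  0.5534 -0.0252] -79.32267 [ 0.3913 -0.1521  0.0305] [0.6259 0.1943 0.0402]
vial 333 [ 0.5515 -0.0288  0.1117] [ 0.5408 -0.0516  0.085 ] [ 0.5704 -0.0213  0.1245]
scanner top 1518 ((0.5585941076278687, 0.1960967481136322), (0.0809689536690712, 0.06610904633998871), 21.473949432373047)
```

```bash
python3 -m handwheel '[[0.5,-0.3,0,0,-1],[1.2,-0.6,0,0,-1],[2,-1,0,0,-1],[2.8,-1.5,0,0,-1],[3.6,-2,0,0,-1],[4.4,-2.5,0,0,-1],[5.2,-3,0,0,-1],[6,-3.5,0,0,-1],[6.8,-4,0,0,-1],[7.5,-4.4,0,0,-1],[8.1,-4.7,0,0,-1],[8.5,-5,0,0,-1],[8.5,-5,0,0,-1],[8.5,-5,0,0,-1]]'
python3 - <<'E'
from h import *
np.set_printoptions(precision=4,suppress=True)
p=cap("wrist","pics/w1.png"); print(p["extrinsics"]); print(p["intrinsics"],p["k1"])
s=monitor.state();print(s["t"],s["position"],s["joint_pos"])
for l in("vial","knob","pocket"): print(l,spotter.look_for(p,l)[:3])
E
```

```text
t: 3.0
position: [0.503, -0.0558, 0.3038]
ee_rot: [[0.894, 0.448, -0.0], [0.448, -0.894, -0.0], [-0.0, 0.0, -1.0]]
contact_force: [0.2, -0.3, 0.3]
opening: 0.0853
finger_force: 0.0
[[ 0.4482  0.8488  0.2805  0.5749]
 [-0.8939  0.4254  0.1409 -0.0189]
 [ 0.0003 -0.3139  0.9495  0.3733]
 [ 0.      0.      0.      1.    ]]
[[282.9407   0.     260.2799]
 [  0.     282.9407 193.9777]
 [  0.       0.       1.    ]] -0.032886999879300785
3.05 [ 0.5029 -0.0563  0.3039] [-19.6738  15.5356  89.0146  -0.016   75.4597  43.7672]
vial [{'bbox': [352.5, 0.0, 412.5, 41.0], 'p': 0.89}, {'bbox': [416.5, 51.7, 488.6, 88.8], 'p': 0.87}, {'bbox': [251.0, 110.3, 286.1, 146.4], 'p': 0.73}]
knob [{'bbox': [243.2, 94.0, 368.7, 159.3], 'p': 0.67}]
pocket []
```

View pics/w1.png

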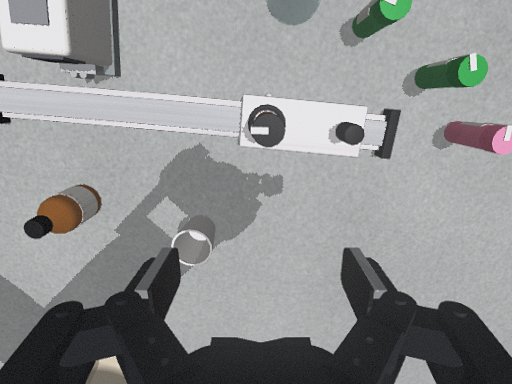

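The cap is at about (268,125), with the strip pointing left at (251–269,130), roughly along rail +y. That means about a quarter turn. I'll measure the angle precisely.

```bash
cat >> h.py <<'E'
def white(p,box,thr=140):
    l,t,r,b=[int(x) for x in box]
    m=np.zeros(p["depth"].shape,bool); m[t:b,l:r]=p["pixels"][t:b,l:r].min(2)>thr
    return m
E
python3 - <<'E'
from h import *
np.set_printoptions(precision=4,suppress=True)
p=cap("wrist")
cv2.imwrite("pics/c1.png",cv2.resize(cv2.cvtColor(p["pixels"][85:165,230:400],cv2.COLOR_RGB2BGR),None,fx=4,fy=4,interpolation=cv2.INTER_NEAREST))
vv,uu=np.mgrid[85:165,230:400]; w=world(p,uu.ravel(),vv.ravel()); c=p["pixels"][85:165,230:400].reshape(-1,3).min(1).astype(int)
cap_=(w[:,2]>.112)&(w[:,2]<.13); q=w[cap_]; print("cap",cap_.sum(),cv2.minEnclosingCircle(q[:,:2].astype(np.float32)),q[:,2].mean())
s=w[cap_&(c>140)]; print("strip",len(s),s[:,:2].mean(0),cv2.minAreaRect(s[:,:2].astype(np.float32)),cv2.fitLine(s[:,:2].astype(np.float32),cv2.DIST_L2,0,.01,.01).ravel())
k=w[(w[:,2]>.07)&(w[:,2]<.09)&(uu.ravel()>320)]; print("knob",len(k),cv2.minEnclosingCircle(k[:,:2].astype(np.float32)))
t=w[(abs(w[:,2]-.036)<.006)&(c>150)]; print("plate",cv2.minAreaRect(t[:,:2].astype(np.float32)))
# rail edges in whole image
vv,uu=np.mgrid[0:384,0:512]; w=world(p,uu.ravel(),vv.ravel())
m=(abs(w[:,2]-.019)<.004)&(uu.ravel()<235)&(vv.ravel()<150)&(vv.ravel()>82)&(p["pixels"].reshape(-1,3).min(1)>150); t=w[m]
l=cv2.fitLine(t[:,:2].astype(np.float32),cv2.DIST_HUBER,0,.01,.01).ravel();print("rail",m.sum(),l,np.degrees(np.arctan2(l[1],l[0])))
E
```

```text
cap 914 ((0.5554361939430237, -0.03617109730839729), 0.015410367399454117) 0.1207430769978199
strip 169 [ 0.5521 -0.032 ] ((0.5506889224052429, -0.038392893970012665), (0.01746823638677597, 0.03012927994132042), 24.8149471282959) [ 0.0728 -0.9973  0.5521 -0.032 ]
knob 392 ((0.5883057713508606, -0.11926384270191193), 0.011082209646701813)
plate ((0.5722856521606445, -0.07559769600629807), (0.0633625015616417, 0.14465750753879547), 20.944194793701172)
rail 5932 [ 0.3645 -0.9312  0.4902  0.1323] -68.62062
```

View pics/c1.png

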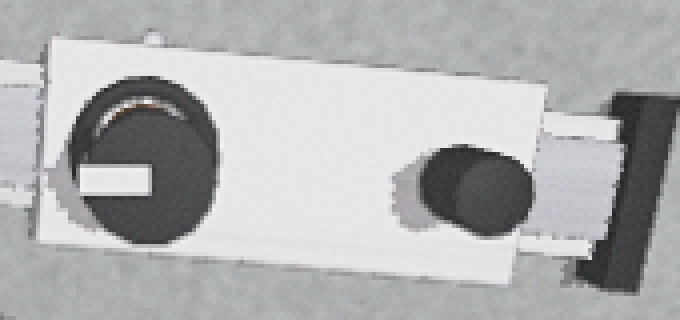

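```bash
python3 -m handwheel '[[0.3,0,0,-1.5,-1],[0.6,0.05,0,-3,-1],[0.9,0.1,0,-4.5,-1],[1.12,0.11,0,-6,-1],[1.12,0.11,0.2,-7.5,-1],[1.12,0.11,0.4,-9,-1],[1.12,0.11,0.7,-10.5,-1],[1.12,0.11,1,-12,-1],[1.12,0.11,1.4,-12,-1],[1.12,0.11,1.8,-12,-1],[1.12,0.11,2.2,-12,-1],[1.12,0.11,2.5,-12,-1],[1.12,0.11,2.7,-12,-1],[1.12,0.11,2.88,-12,-1],[1.12,0.11,2.88,-12,-1],[1.12,0.11,2.88,-12,-1]]'
python3 - <<'E'
from h import *
p=cap("wrist","pics/w2.png"); s=monitor.state(); print(s["t"],s["joint_pos"])
E
```

```text
t: 4.85
position: [0.5559, -0.0359, 0.1604]
ee_rot: [[0.06, 0.998, 0.001], [0.998, -0.06, -0.0], [-0.0, 0.001, -1.0]]
contact_force: [-0.2, 1.4, 0.3]
opening: 0.0857
finger_force: 0.0
4.9 [-1.57381468e+01  3.04717643e+01  9.01913787e+01 -4.82825441e-04
  5.92656206e+01 -1.23103286e+01]
```

View pics/w2.png

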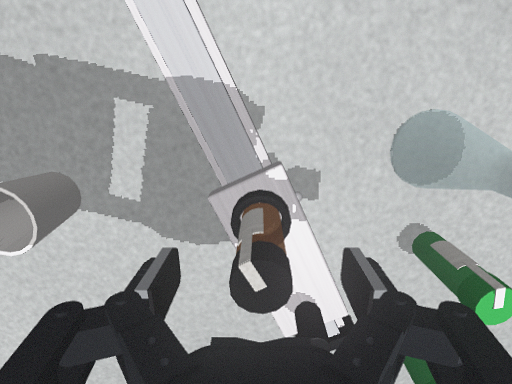

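The cap at (260,280) is centred between the pads, and the strip points up and to the left. Next I close the fingers.

```bash
python3 -m handwheel '[[0,0,0,0,0],[0,0,0,0,1],[0,0,0,0,1],[0,0,0,0,1],[0,0,0,0,1],[0,0,0,0,1],[0,0,0,0,1],[0,0,0,0,1],[0,0,0,0,1],[0,0,0,0,1]]'
```

```text
t: 5.9
position: [0.5558, -0.0358, 0.1602]
ee_rot: [[0.06, 0.998, 0.001], [0.998, -0.06, -0.0], [-0.0, 0.001, -1.0]]
contact_force: [-1.1, 1.2, 6.0]
opening: 0.0282
finger_force: 58.9
```

```bash
python3 -m handwheel '[[0,0,0,1,1],[0,0,0,2,1],[0,0,0,3,1],[0,0,0,4,1],[0,0,0,5.2,1],[0,0,0,6.4,1],[0,0,0,7.6,1],[0,0,0,8.8,1],[0,0,0,10,1],[0,0,0,11.2,1],[0,0,0,12.4,1],[0,0,0,13.6,1],[0,0,0,14.8,1],[0,0,0,16,1],[0,0,0,17,1],[0,0,0,18,1],[0,0,0,18.6,1],[0,0,0,19,1],[0,0,0,19,1],[0,0,0,19,1]]'
python3 - <<'E'
from h import *
p=cap("wrist","pics/w3.png")
E
```

```text
t: 7.9
position: [0.5559, -0.0358, 0.1602]
ee_rot: [[0.989, -0.146, 0.001], [-0.146, -0.989, -0.0], [0.001, 0.0, -1.0]]
contact_force: [-0.4, -0.4, 4.7]
opening: 0.0283
finger_force: 59.1
```

View pics/w3.png

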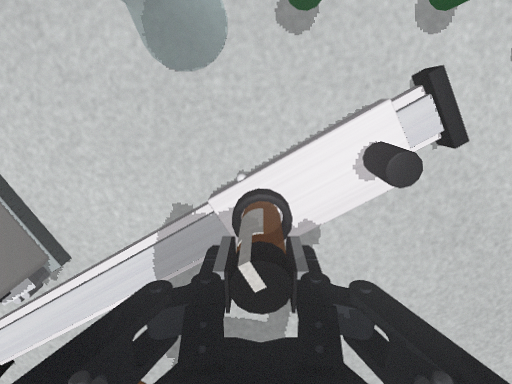

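The strip kept its place relative to the gripper, so the vial turned with it. Next I open, rise and check.

```bash
python3 -m handwheel '[[0,0,0,0,0],[0,0,0,0,-1],[0,0,0,0,-1],[0,0,0,0,-1],[0,0,0,0,-1],[0,0,0,0,-1],[0,0,0,0,-1],[0,0,-0.3,0,-1],[0,0,-0.8,0,-1],[0,0,-1.4,-1,-1],[0,0,-2,-2,-1],[0,0.3,-2.5,-3,-1],[-0.2,0.7,-2.8,-4,-1],[-0.4,1,-2.9,-5,-1],[-0.5,1.33,-2.9,-5.96,-1],[-0.5,1.33,-2.9,-5.96,-1],[-0.5,1.33,-2.9,-5.96,-1],[-0.5,1.33,-2.9,-5.96,-1]]'
python3 - <<'E'
from h import *
np.set_printoptions(precision=4,suppress=True)
p=cap("wrist","pics/w4.png")
vv,uu=np.mgrid[0:384,0:512]; w=world(p,uu.ravel(),vv.ravel()); c=p["pixels"].reshape(-1,3).min(1).astype(int)
near=np.hypot(w[:,0]-.5554,w[:,1]+.036)<.03
q=w[near&(w[:,2]>.112)&(w[:,2]<.13)]; cc=cv2.minEnclosingCircle(q[:,:2].astype(np.float32)); print("cap",len(q),cc,q[:,2].mean())
m=near&(w[:,2]>.112)&(w[:,2]<.13)&(c>130)
s=w[m]; d=s[:,:2].mean(0)-cc[0]; print(len(s),"strip dir",np.degrees(np.arctan2(d[1],d[0])))
r=cv2.minAreaRect(np.stack([uu.ravel()[m],vv.ravel()[m]],1).astype(np.float32));B=cv2.boxPoints(r)
W=world(p,B[:,0],B[:,1],.121)[:,:2]
for i in range(4): e=W[(i+1)%4]-W[i]; print(np.linalg.norm(e),np.degrees(np.arctan2(e[1],e[0])))
near=np.hypot(w[:,0]-.5883,w[:,1]+.119)<.03
k=w[near&(w[:,2]>.07)&(w[:,2]<.09)]; print("knob",cv2.minEnclosingCircle(k[:,:2].astype(np.float32)))
cv2.imwrite("pics/w4c.png",cv2.resize(cv2.cvtColor(p["pixels"][60:210,150:400],cv2.COLOR_RGB2BGR),None,fx=3,fy=3,interpolation=cv2.INTER_NEAREST))
s=monitor.state(); print(s["position"],s["ee_rot"])
E
```

```text
t: 9.75
position: [0.5214, -0.0973, 0.3047]
ee_rot: [[0.932, 0.364, -0.0], [0.364, -0.932, 0.0], [-0.0, -0.0, -1.0]]
contact_force: [-0.0, -0.1, 0.0]
opening: 0.0854
finger_force: 0.0
cap 928 ((0.5549306869506836, -0.03508766368031502), 0.015463787131011486) 0.12054822340827039
144 strip dir 18.992914570684466
0.0203857436393737 -51.303092817886274
0.03004717066598563 -142.30818447737502
0.02110816563671531 129.412291663929
0.030331772241112238 36.33910704657377
knob ((0.5886066555976868, -0.12011636793613434), 0.01092127151787281)
[ 0.5214 -0.0972  0.3047] [[ 0.9313  0.3642 -0.0003]
 [ 0.3642 -0.9313  0.0003]
 [-0.0002 -0.0003 -1.    ]]
```

View pics/w4c.png

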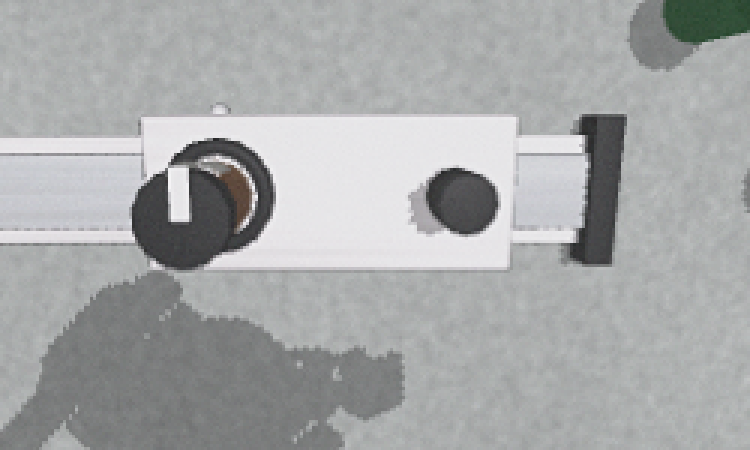

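The vial is seated and the strip at crop (179,195) points up, towards the scanner side. I'll do a sharper angle estimate, then the knob approach.

Run:
```python
from h import *
p=cap("wrist")
g=cv2.cvtColor(p["pixels"],cv2.COLOR_RGB2GRAY)[108:138,198:222].astype(float)
print(g.astype(int)[4:28,5:19])
# sub-pixel: strip columns centroid per row, weights above dark cap
W=[]
for r in range(9,25):
    x=np.clip(g[r,5:18]-60,0,None)
    if x.sum()>300: W.append((198+5+(x*np.arange(13)).sum()/x.sum(),108+r))
W=np.array(W);w=world(p,W[:,0],W[:,1],.1215)[:,:2]
l=cv2.fitLine(w.astype(np.float32),cv2.DIST_HUBER,0,.01,.01).ravel();print(W,np.degrees(np.arctan2(l[1],l[0])))
```

```text
[[227 226 229 233 175  46  60  62  68  69  67  58  57  83]
 [228 228 232 230  74  55  67  75  82  76  74  69  86 146]
 [229 229 235 120  65  91 102 109 120 121 113 115 142 164]
 [232 235 231 145 156 184 184 184 187 176 113 108 113 168]
 [230 227 173 239 238 237 235 236 237 218  62  55  81  85]
 [173 118  76 241 233 232 231 231 235 217  42  56  57  57]
 [ 54  57  58 243 231 231 230 231 232 224  61  72  65  69]
 [ 62  66  63 244 231 230 230 230 233 241  57  70  75  77]
 [ 69  66  61 244 232 229 230 230 232 239  58  68  73  73]
 [ 70  68  68 243 233 229 230 230 232 240  58  71  75  70]
 [ 69  63  72 236 234 229 231 229 232 239  59  65  73  72]
 [ 68  65  67 203 233 229 229 228 233 240  54  71  70  71]
 [ 68  68  69 203 234 230 230 231 233 237  70  66  71  73]
 [ 66  67  70 202 235 230 230 231 233 237 102  67  68  72]
 [ 67  64  70 186 237 232 229 230 232 238 101  63  70  73]
 [ 71  65  63 152 239 232 230 229 231 238 107  65  71  68]
 [ 69  64  60 150 237 233 229 231 231 235 109  61  72  70]
 [ 63  64  69 153 237 232 229 229 231 236 123  63  71  72]
 [ 68  67  64 158 238 231 230 229 232 234 135  65  66  70]
 [ 69  67  67 159 239 232 231 232 232 236 135  63  70  72]
 [ 65  64  71 142 243 233 234 234 237 238 150  60  68  66]
 [ 65  63  62  94 217 219 213 214 216 214 138  64  69  68]
 [ 66  67  63  52  55  89  85  85  88  84  62  65  68  71]
 [ 63  68  62  68  64  61  66  63  63  64  65  68  70  68]]
[[208.20620043 117.        ]
 [209.03196721 118.        ]
 [209.06454183 119.        ]
 [209.01276935 120.        ]
 [209.00236407 121.        ]
 [208.9928115  122.        ]
 [209.10197368 123.        ]
 [209.09186992 124.        ]
 [209.19236884 125.        ]
 [209.2267958  126.        ]
 [209.34212696 127.        ]
 [209.36636137 128.        ]
 [209.40409836 129.        ]
 [209.38480194 130.        ]
 [209.37939297 131.        ]
 [209.46942017 132.        ]] 20.56677
```

The label is within about 1° of square. Now down onto the knob.

```bash
python3 -m handwheel '[[0.4,0.3,0,0,-1],[0.8,0.6,0.2,0,-1],[1.08,0.91,0.5,0,-1],[1.08,0.91,0.9,0,-1],[1.08,0.91,1.4,0,-1],[1.08,0.91,1.9,0,-1],[1.08,0.91,2.4,0,-1],[1.08,0.91,2.8,0,-1],[1.08,0.91,3.2,0,-1],[1.08,0.91,3.5,0,-1],[1.08,0.91,3.73,0,-1],[1.08,0.91,3.73,0,-1],[1.08,0.91,3.73,0,0],[1.08,0.91,3.73,0,1],[1.08,0.91,3.73,0,1],[1.08,0.91,3.73,0,1],[1.08,0.91,3.73,0,1],[1.08,0.91,3.73,0,1],[1.08,0.91,3.73,0,1],[1.08,0.91,3.73,0,1]]'
python3 - <<'E'
from h import *
np.set_printoptions(precision=4,suppress=True)
p=cap("wrist","pics/w5.png"); s=monitor.state(); print(s["opening"],s["finger_force"],s["joint_pos"])
E
```

```text
t: 11.85
position: [0.5882, -0.1207, 0.119]
ee_rot: [[0.931, 0.364, 0.001], [0.364, -0.931, -0.0], [0.0, 0.001, -1.0]]
contact_force: [-1.2, -0.3, 6.2]
opening: 0.0205
finger_force: 58.5
0.02034427683431255 58.458704352378845 [-22.7575  38.3778  83.6171  -0.0065  57.9603  45.8738]
```

View pics/w5.png

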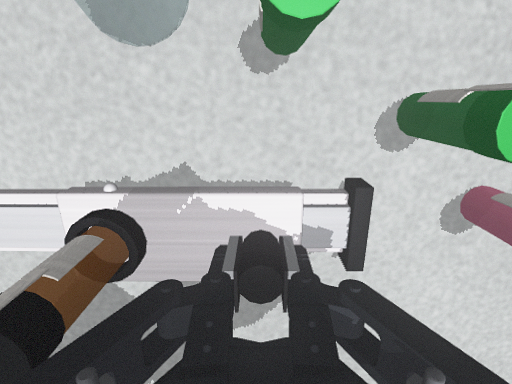

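The knob is held between the pads at (262,260). I'll slide most of the way, about 190 of 216 mm, gently.

```bash
python3 -m handwheel '[[0,-0.05,0,0,1],[0,-0.15,0,0,1],[0,-0.3,0,0,1],[0,-0.5,0,0,1],[0,-0.75,0,0,1],[0,-1,0,0,1],[0,-1.25,0,0,1],[0,-1.5,0,0,1],[0,-1.75,0,0,1],[0,-2,0,0,1],[0,-2.25,0,0,1],[0,-2.5,0,0,1],[0,-2.75,0,0,1],[0,-3,0,0,1],[0,-3.25,0,0,1],[0,-3.45,0,0,1],[0,-3.6,0,0,1],[0,-3.7,0,0,1],[0,-3.75,0,0,1],[0,-3.75,0,0,1]]'
python3 - <<'E'
from h import *
np.set_printoptions(precision=4,suppress=True)
p=cap("wrist","pics/w6.png"); s=monitor.state(); print(s["contact_force"])
y=np.array([-.3645,.9312]); x=np.array([.9312,.3645])
vv,uu=np.mgrid[0:384,0:512]; w=world(p,uu.ravel(),vv.ravel())
for n in("scene","side"):
    p=cap(n); w=world(p,uu.ravel(),vv.ravel()); ok=p["depth"].ravel()>0
    a=w[:,:2]@x; b=w[:,:2]@y
    m=ok&(abs(w[:,2]-.10)<.006)&(w[:,1]>.1)&(a>.54); print(n,"scanner top y",np.percentile(b[m],[1,50,99]))
    m=ok&(w[:,2]>.106)&(w[:,2]<.126)&(abs(a-.507)<.03)&(abs(b+.045)<.025); print("cap y",m.sum(),np.percentile(b[m],[1,50,99]))
E
```

```text
t: 13.9
position: [0.5196, 0.0544, 0.119]
ee_rot: [[0.931, 0.365, 0.0], [0.365, -0.931, -0.0], [0.0, 0.0, -1.0]]
contact_force: [-3.4, -0.1, 7.6]
opening: 0.0206
finger_force: 58.9
[-2.0358  0.171   8.1703]
scene scanner top y [-0.0523 -0.0195  0.0109]
cap y 167 [-0.0617 -0.0465 -0.0333]
side scanner top y [-0.0519 -0.0143  0.0104]
cap y 331 [-0.0632 -0.0423 -0.0334]
```

View pics/w6.png

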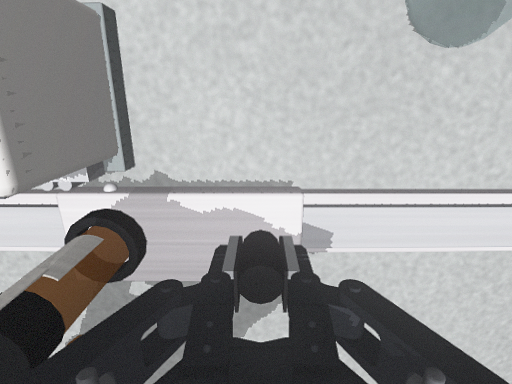

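The ball is at (109,188) and the ridges are at (66,187) and (47,187), so about 28 mm remain. I'll creep in and read the force.

```bash
cat > f.py <<'E'
from h import *
y=np.array([-.3645,.9312]); s=monitor.state(); print("pocket y %.4f force_y %.1f"%(s["position"][:2]@y+.09, s["contact_force"][:2]@y))
E
python3 -c "
from h import *
p=cap('wrist'); w=world(p,[109,66,47],[188,187,187],.028); print(w[:,:2]@np.array([-.3645,.9312]))"
python3 f.py
python3 -m handwheel '[[0,-0.1,0,0,1],[0,-0.2,0,0,1],[0,-0.3,0,0,1],[0,-0.3,0,0,1]]' >/dev/null; python3 f.py
python3 -m handwheel '[[0,-0.04,0,0,1],[0,-0.04,0,0,1]]' >/dev/null; python3 f.py
python3 -m handwheel '[[0,-0.04,0,0,1],[0,-0.04,0,0,1]]' >/dev/null; python3 f.py
python3 -m handwheel '[[0,-0.04,0,0,1],[0,-0.04,0,0,1]]' >/dev/null; python3 f.py
```

```text
[-0.04758222 -0.02122063 -0.0093424 ]
pocket y -0.0490 force_y 1.4
pocket y -0.0336 force_y 0.7
pocket y -0.0320 force_y 0.3
pocket y -0.0305 force_y -3.3
pocket y -0.0283 force_y -0.9
```

```bash
python3 -m handwheel '[[0,-0.02,0,0,1],[0,-0.02,0,0,1]]' >/dev/null; python3 f.py
python3 -m handwheel '[[0,-0.02,0,0,1],[0,-0.02,0,0,1]]' >/dev/null; python3 f.py
python3 -m handwheel '[[0,-0.02,0,0,1],[0,-0.02,0,0,1]]' >/dev/null; python3 f.py
python3 -m handwheel '[[0,-0.02,0,0,1],[0,-0.02,0,0,1]]' >/dev/null; python3 f.py
python3 -m handwheel '[[0,-0.02,0,0,1],[0,-0.02,0,0,1]]' >/dev/null; python3 f.py
python3 -m handwheel '[[0,-0.02,0,0,1],[0,-0.02,0,0,1]]' >/dev/null; python3 f.py
```

```text
pocket y -0.0272 force_y -0.5
pocket y -0.0261 force_y 2.4
pocket y -0.0249 force_y 1.6
pocket y -0.0237 force_y 3.4
pocket y -0.0226 force_y 5.4
pocket y -0.0218 force_y 1.6
```

```bash
cat > f.py <<'E'
from h import *
y=np.array([-.3645,.9312]); S=[]
for i in range(5): imaging.capture("side"); s=monitor.state(); S.append([s["position"][:2]@y+.09, s["contact_force"][:2]@y])
print("pocket y %.4f force_y %.2f +- %.2f"%(*np.mean(S,0),np.std(S,0)[1]))
E
python3 f.py
for i in 1; do python3 -m handwheel '[[0,-0.02,0,0,1],[0,-0.02,0,0,1]]' >/dev/null; python3 f.py; done
python3 -m handwheel '[[0,-0.02,0,0,1],[0,-0.02,0,0,1]]' >/dev/null; python3 f.py
python3 -m handwheel '[[0,-0.02,0,0,1],[0,-0.02,0,0,1]]' >/dev/null; python3 f.py
python3 -m handwheel '[[0,-0.02,0,0,1],[0,-0.02,0,0,1]]' >/dev/null; python3 f.py
```

```text
pocket y -0.0218 force_y 2.83 +- 0.33
pocket y -0.0211 force_y -0.04 +- 0.24
pocket y -0.0204 force_y -2.07 +- 0.27
pocket y -0.0196 force_y -3.44 +- 0.60
pocket y -0.0185 force_y -2.17 +- 0.40
```

The click is clear: resist at -0.0305, pull-in at -0.0226, zero at -0.0211, then the second ridge resists. So the notch centre is at about -0.021. I'm back-stepping to it.

```bash
python3 -m handwheel '[[0,0.03,0,0,1],[0,0.05,0,0,1],[0,0.05,0,0,1],[0,0.05,0,0,1]]'; python3 f.py
python3 - <<'E'
from h import *
p=cap("wrist","pics/w7.png"); q=cap("side"); a=cv2.resize(q["pixels"][140:340,140:400],None,fx=1.97,fy=1.92)
o=np.hstack([p["pixels"][:,:280],a[:384,:512]]); cv2.imwrite("pics/f7.png",cv2.cvtColor(o,cv2.COLOR_RGB2BGR)); print(o.shape)
E
```

```text
t: 18.75
position: [0.5094, 0.0804, 0.1189]
ee_rot: [[0.931, 0.365, 0.0], [0.365, -0.931, -0.001], [0.0, 0.001, -1.0]]
contact_force: [-3.0, -3.5, 7.4]
opening: 0.0204
finger_force: 59.1
pocket y -0.0209 force_y -1.73 +- 0.38
(384, 792, 3)
```

View pics/f7.png

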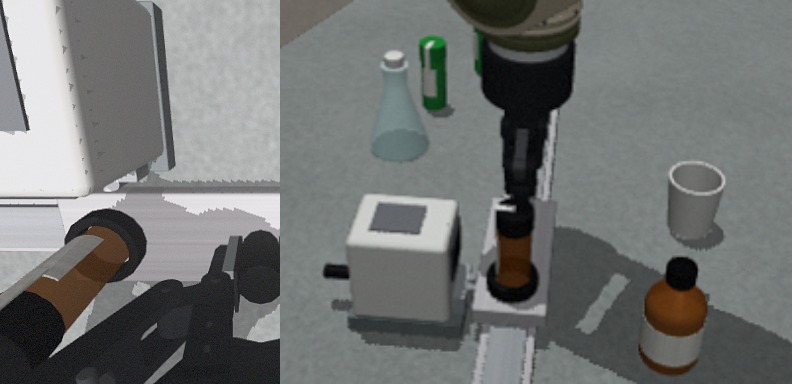

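```bash
python3 -m handwheel '[[0,0.02,0,0,1],[0,0.02,0,0,1]]' >/dev/null; python3 f.py
python3 -m handwheel '[[0,0.02,0,0,1],[0,0.02,0,0,1]]' >/dev/null; python3 f.py
```

```text
pocket y -0.0216 force_y 0.09 +- 0.42
pocket y -0.0222 force_y 2.55 +- 0.18
```

```bash
python3 -m handwheel '[[0,-0.015,0,0,1],[0,-0.015,0,0,1],[0,-0.015,0,0,1]]' | head -1; python3 f.py
python3 - <<'E'
from h import *
y=np.array([-.3645,.9312]);x=np.array([.9312,.3645]); vv,uu=np.mgrid[0:384,0:512]
for n in("scene","side"):
    p=cap(n); w=world(p,uu.ravel(),vv.ravel()); a=w[:,:2]@x; b=w[:,:2]@y
    m=(p["depth"].ravel()>0)&(w[:,2]>.106)&(w[:,2]<.126)&(abs(a-.507)<.02)&(abs(b+.021)<.02); print("cap y",m.sum(),np.percentile(b[m],[1,50,99]))
print(manip.sign_off())
E
```

```text
t: 20.3
pocket y -0.0216 force_y 1.64 +- 0.51
cap y 171 [-0.03405774 -0.01938691 -0.00585086]
cap y 355 [-0.03554772 -0.014976   -0.00629102]
the job is handed in; nothing more can be done
None
```

I turned the vial so its label is within about 1° of facing the scanner's side, still seated. The carriage is now held in the notch, with the gripper still on the knob. The ball click showed in the force readings, the carriage is about 1 mm or less from the notch centre by those readings, and I handed the job in at about 21 s.

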